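# Fit the retaining clip on a pivot pin held in the vice

## Task

Take the larger of the two steel retaining clips from the rubber mat, gently press it down on the sprung washer of the pivot pin that stands in the vice so that the groove under the pin's head is uncovered, and push it sideways into the groove until it snaps home against the pin. Let go of it and leave the other parts where they are; do not force anything.

Things in the scene. Friction and masses are not known exactly. Their poses are not given: they have to be found in the camera images.
- clip: The clip to fit: loose steel fork, 62 mm long, 38 mm wide, 5 mm thick, about 85 g, flat on the mat. Origin: on its underside, at the centre of the seat between the prongs, where the pin's axis is when it is home; x to the open mouth (prong tips at x = +19.5 mm), y across, z up. The seat is 17.6 mm wide; its flat back wall at x = -8.5 mm stops on the pin's neck when home.
- clip_tab (a point): Where to grip the clip: middle of its upright finger tab, 16 mm (along x) by 14 mm (along y), at clip x = -34 mm, y = 0, 25 mm above the underside; the tab rises to 45 mm above the underside. Axes as the clip's. A push of more than about 25 N on the clip counts as forcing it.
- clip_throat (a point): Middle of the clip's throat, at clip x = +6.5 mm, at half thickness. The prongs are springs that spread sideways; two rounded bumps leave 13 mm between them and snap past the pin's 16 mm neck. The mouth beyond flares to 26 mm. Pushing the throat over the neck, with the washer pressed, takes about 4 to 14 N (greased, but friction varies); the push falls after the snap and rises again when home.
- small_clip: The wrong clip, to stay: same kind and same tab (centred at x = -34 mm) but 26 mm wide, throat 8 mm; origin at its seat centre on the underside, x to its mouth. Flat on the mat; which of the two lies left or right varies.
- nut: A loose hexagon nut 24 mm across the corners, 10 mm high, on the mat beside the clips; origin centre of its underside. To stay.
- plain_washer: A loose flat washer 32 mm across, 4 mm thick, on the mat; origin centre of its underside. To stay.
- vice: Fixed low machine vice, base 200 x 110 mm, jaws 100 mm wide, top at 60 mm; origin on the table under the pin's axis, x from the screw (cross handle at x = -128 mm) to the fixed jaw, z up. It holds the pivot pin firmly upright; on the pin sit a rubber bush of 48 mm diameter, a sprung steel thrust washer of 52 mm, then the groove, then the pin's round head of 24 mm.
- pin_axis (a point): Point on the pin's vertical axis level with the top of the vice jaws. The pin was clamped at an unmeasured height: with h unknown, 0 to 14 mm, fixed in a run, heights above this point are: washer top 48 + h, groove floor 44 + h, groove roof (underside of head) 52 + h, head top 66 + h mm. Feel for h. The groove's neck has 16 mm diameter; the clip can enter from any side.
- washer_low (a point): Point on the pin's axis where the sprung washer's top face is if h = 0; it is really 0 to 14 mm higher. The washer yields from 3 N, then 1 mm for each further 1 N, 5 mm at most. The clip enters with the washer pressed 1 to 4 mm (4 to 7 N). With the clip's origin 30 mm off the axis, mouth to the pin, its tips rest on the washer clear of the head. Once home, the washer holds it up.
Not all that is in view belongs to the job. What is shaped like the clip but red or turquoise is not meant.

How it is judged (in metres and radians):
On the way, in this order (a step that is already met when the one before it is completed fails the run):
1. the larger clip has been lifted off the mat (height (world z) of clip above 0.05 m), for 0.1 s.
2. the clip is in the groove from the side, its mouth about the pin's neck, at the groove's height (horizontal distance between clip and pin_axis below 0.018 m and z of clip in the frame of pin_axis between 0.042 and 0.064 m), for 0.05 s.
At the end, for the whole second after the job is handed in: The larger clip is fully home in the pin's groove: the centre of its seat within 2.5 mm of the pin's axis, lying in the groove (its underside 42 to 64 mm above the vice jaws) and level within 0.12 rad, at rest and released; the smaller clip, nut and washer have moved less than 30 mm (horizontal distance between clip and pin_axis below 0.0025 m and z of clip in the frame of pin_axis between 0.042 and 0.064 m and angle between the z axis of clip and the z axis of vice, either way round below 0.12 rad and linear speed of clip below 0.02 m/s and contact force between the fingers and clip below 0.1 N and distance of each of small_clip, nut, plain_washer from where it was at the start of the episode below 0.03 m); the robot touches nothing.
It fails at once if the clip is forced against the pin, washer or vice with more than 35 N (contact force between clip and vice above 35 N).
It fails at once if the robot hits the vice, pin or washer with more than 20 N (contact force between any of the fingers, the arm and vice above 20 N).
It fails at once if the smaller clip is moved away by 30 mm or more (distance of small_clip from where it was at the start of the episode above 0.03 m).
It fails at once if the nut is moved away by 30 mm or more (distance of nut from where it was at the start of the episode above 0.03 m).
It fails at once if the flat washer is moved away by 30 mm or more (distance of plain_washer from where it was at the start of the episode above 0.03 m).
It also fails if it takes over 48 s, if anything falls off the work surface, if the arm or the gripper's body presses on something with over 40 N, if the wrist force passes 120 N, or if a joint passes its speed limit or range.

## Robot

A 7-joint arm with a two-finger parallel gripper is mounted at the origin on the work surface. World frame = base frame: x ahead of the robot, y to its left, z up, the work surface at z = 0. Lengths are in mm, angles in rad, forces in N, time in s.
With the tool pointing down it reaches from about 425 to 950 mm from the base axis. Payload 4.7 kg.
Tool frame: the origin (TCP) lies midway between the tips of the shut fingers; the grasp point (between the pads) lies 19 mm behind it; z points along the fingers, y is the line along which they close (so a half turn about z gives the same grasp; the last joint's range is limited). The gripper opens to 87 mm and grips with 3 to 60 N. Pads are 19 mm wide; open, the fingers measure 117 mm over their backs; the gripper's body (75 mm by 190 mm) begins 51 mm behind the grasp point.
Start: joints at [1.09, 0.469, -0.049, 1.532, 0.024, 1.141, -0.082], TCP at [294.743, -607.269, 222.573] pointing down, gripper open.
Joint ranges: [-2.59, 2.59], [-0.33, 1.99], [-1.39, 1.29], [0.1, 2.45], [-1.04, 4.18], [0.21, 1.99], [-2.66, 2.66]. Speed limits (rad/s): [2.57, 2.57, 3.14, 3.14, 3.14, 3.14, 3.14].

## Interface

Orientations are given as a unit quaternion [w, x, y, z].
In Python, from rig import get_obs, snapshot, get_calibration, order gives the robot as it stands. The module is installed in compiled form; this text tells all that it offers.
- The arm moves only by the shell command python3 -m handwheel 'ROWS' [FORCE]. ROWS is JSON, a list of rows, each an object of numbers: "x", "y", "z": the shift along the tool's x, y, z in m; "wx", "wy", "wz": the turn, a rotation vector about the tool's x, y, z in rad; "grip": the finger opening in m, from 0 to 0.087. In form: [{"x": .., "y": .., "z": .., "wx": .., "wy": .., "wz": .., "grip": ..}, ...]. A call has 1 to 20 rows; each row shifts and turns the commanded pose from where the row before left it, along the tool's axes as they then stand; what a row does not reach is not made up. A row lasts 1/10 s, in which the tool goes at most 50 mm and 8.59 degrees, less where a joint would pass 70% of its speed; a pose out of reach is approached as far as the arm can. A call is refused whole if a number of a shift passes 0.05 or a number of a turn 0.15, either way. A call with a gripper value outside its range is refused whole. The fingers move at their own pace and stop on an object; FORCE is the grip in N (left out, the last holds). Time passes only in rows, so rows that do not move let the fingers close. It gives the time, the measured TCP pose, the force, the opening and the grip force at its end, in the units of the state.
- get_obs(): the state, without advancing time (a new reading comes with each control period).
- snapshot(name): name is "scene" or "top" or "wrist"; returns (picture, depth): 400x640x3 uint8, blue, green, red; 400x640 float32, mm along the optical axis (not along the pixel's ray), 0 where there is no reading.
- get_calibration(name): a dict with "fovy" (degrees; the focal length in pixels is half the picture's height over the tangent of half this angle, whatever the lens; pixels are square), "cx", "cy" (the principal point, pixels), "k1" (the pictures are not rectified: a ray, as slopes to the right and down, at radius r is drawn at 1 + k1 r^2 times it, then the intrinsics apply), "extrinsics" (4x4, takes a point from world to camera coordinates). Camera axes: x right, y down, z forward; pixel columns grow to the right and rows downward; lengths in mm; the calibration is good to about 2 mm. A picture is of the moment at which its call begins: read the wrist's pose just before it. get_calibration takes no time and is no camera call; for the wrist camera it gives the pose at the moment of the call.
- order.job_done(): hands the job in; it is judged then, once.
The state is a dict: "t": time; "joint_positions": joint angles; "qd": joint speeds; "tau": joint torques, N m; "position": TCP position; "ee_rot": TCP orientation; "ft_force": force on the tool from outside, world axes, zero at the start; "ft_torque": the same for the moment, N m; "grip_width": opening from 0.0 (shut) to 1.0 (fully open); "grip_force": force on a finger pad.
Only numpy, scipy, OpenCV 4.12 (cv2) and the standard library are available. Lean on these libraries where they do the work, as an engineer would, in place of code of your own. Each camera call takes 0.05 s, during which the arm holds its last target. There are 200 camera calls.

## Working session

There is one attempt and no reset: what is moved stays moved. The work goes in short steps, Python scripts to look and compute and a shell command to move; the robot and the scene stay as the last step left them, time stands still between calls to the robot, and variables do not carry over. Pictures are saved under pics/ and viewed, at most 10 in all, crops included, and the job is handed in when it is done.

```bash
mkdir -p pics; cat > h.py <<'E'
import numpy as np, cv2
from rig import get_obs, snapshot, get_calibration
def cam(n):
    c=get_calibration(n); E=np.array(c["extrinsics"]); f=200/np.tan(np.radians(c["fovy"])/2)
    K=np.array([[f,0,c["cx"]],[0,f,c["cy"]],[0,0,1]]); return K,np.array([c["k1"],0,0,0,0.]),E
def ray(C,uv):
    K,d,E=C; p=cv2.undistortPoints(np.array(uv,float).reshape(-1,1,2),K,d).reshape(-1,2)
    r=np.c_[p,np.ones(len(p))]@E[:3,:3]; o=-E[:3,:3].T@E[:3,3]; return o,r
def onz(C,uv,z):
    o,r=ray(C,uv); return o+r*((z-o[2])/r[:,2])[:,None]
def dep(C,D):
    h,w=D.shape; v,u=np.mgrid[:h,:w]; o,r=ray(C,np.c_[u.ravel(),v.ravel()])
    return (o+r*D.reshape(-1,1)).reshape(h,w,3)
E
python3 - <<'E'
from h import *
for n in("scene","top"):
    C=cam(n);p,d=snapshot(n);cv2.imwrite(f"pics/{n}1.png",p);np.savez(f"{n}1.npz",p=p,d=d,K=C[0],k=C[1],E=C[2])
    print(n,C)
o=get_obs();print(o["t"],o["position"],o["ee_rot"],o["ft_force"])
E
```

```text
scene (array([[507.47354155,   0.        , 322.43258858],
       [  0.        , 507.47354155, 201.38664969],
       [  0.        ,   0.        ,   1.        ]]), array([-0.02455002,  0.        ,  0.        ,  0.        ,  0.        ]), array([[-7.41130479e-01,  6.71099966e-01, -1.87202706e-02,
         3.64434831e+02],
       [ 5.08656107e-01,  5.43099677e-01, -6.68065644e-01,
        -2.24152542e+02],
       [-4.38171858e-01, -5.04645991e-01, -7.43866820e-01,
         1.28573268e+03],
       [ 0.00000000e+00,  0.00000000e+00,  0.00000000e+00,
         1.00000000e+00]]))
top (array([[479.6895592 ,   0.        , 323.13172944],
       [  0.        , 479.6895592 , 201.08266951],
       [  0.        ,   0.        ,   1.        ]]), array([-0.08483523,  0.        ,  0.        ,  0.        ,  0.        ]), array([[-3.54732453e-03, -9.99311189e-01,  3.69400148e-02,
         2.65770280e+01],
       [-9.90547237e-01, -1.55409018e-03, -1.37163243e-01,
         5.64849970e+02],
       [ 1.37126171e-01, -3.70773921e-02, -9.89859424e-01,
         9.25319421e+02],
       [ 0.00000000e+00,  0.00000000e+00,  0.00000000e+00,
         1.00000000e+00]]))
0.1 [ 294.4338618  -606.80520996  221.59996166] [-8.45601377e-04  9.74593431e-01  2.23979612e-01 -2.51441295e-04] [ 0.45756962  0.76820948 -0.35693324]
```

View pics/top1.png

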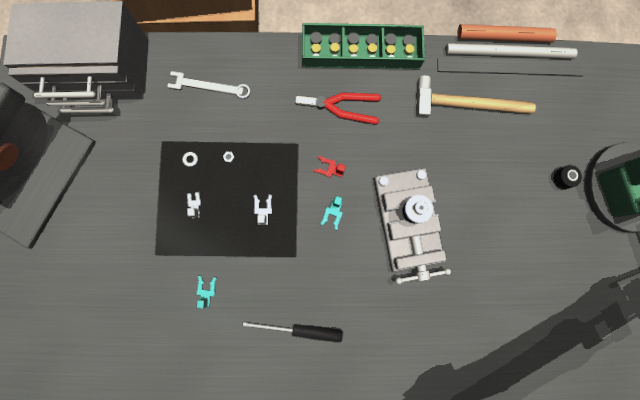

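View pics/scene1.png

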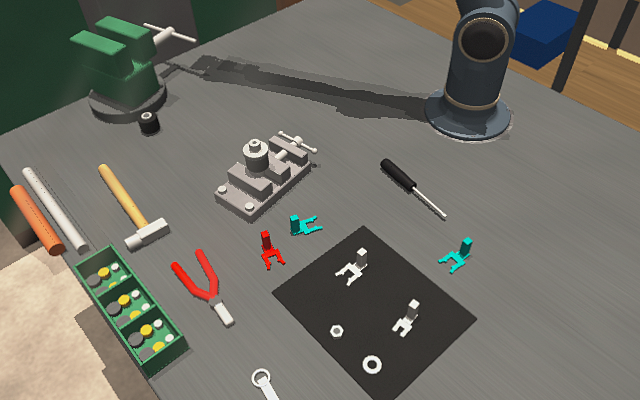

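The top view shows the large clip at about (262,208), with its tab low at (263,218) and its mouth toward the top of the picture. The small clip is at (194,205) and the pin head at about (420,207). The red and turquoise clips are decoys.

```bash
python3 - <<'E'
from h import *
z=np.load("top1.npz");p,d=z["p"],z["d"];C=(z["K"],z["k"],z["E"]);P=dep(C,d)
print("table z",np.median(P[300:320,100:140,2]),"mat",np.median(P[225:245,180:240,2]))
def rep(m,n):
    q=P[m];print(n,m.sum(),q.mean(0).round(1),q.min(0).round(1),q.max(0).round(1))
br=p.min(2)>110
m=np.zeros(br.shape,bool);m[185:235,245:285]=br[185:235,245:285]
rep(m,"clip");t=m&(P[...,2]>35);rep(t,"tab")
v,u=np.nonzero(m&(P[...,2]<15));f=onz(C,np.c_[u,v],5+np.median(P[225:245,180:240,2]))
R=cv2.minAreaRect(f[:,:2].astype(np.float32));print("flat rect",R)
v,u=np.nonzero(t);f=onz(C,np.c_[u,v],45);print("tab on z45",f.mean(0),cv2.minAreaRect(f[:,:2].astype(np.float32)))
# pin
reg=np.zeros_like(m);reg[180:235,395:445]=1
s=reg&(P[...,2]>90);zz=P[s][:,2];print(np.histogram(zz,bins=range(90,150,3)))
h=s&(P[...,2]>zz.max()-4);rep(h,"head")
# vice orientation : long edges of base
reg=np.zeros(m.shape,np.uint8);reg[165:285,370:450]=1
vm=((P[...,2]>10)&(reg>0));rep(vm,"vice")
b=vm&(P[...,2]>50)&(P[...,2]<66);print("jaws",cv2.minAreaRect(P[b][:,:2].astype(np.float32)))
c=cv2.resize(p[160:290,160:460],None,fx=2.6,fy=2.6,interpolation=cv2.INTER_CUBIC);cv2.imwrite("pics/c1.png",c)
z2=np.load("scene1.npz");P2=dep((z2["K"],z2["k"],z2["E"]),z2["d"]);reg=np.zeros(P2.shape[:2],bool);reg[130:175,235:275]=1
q=P2[reg&(P2[...,2]>85)];print("scene pin",np.histogram(q[:,2],bins=range(85,150,3)));hh=q[q[:,2]>q[:,2].max()-3];print(hh.mean(0),hh.min(0),hh.max(0))
E
```

```text
table z -0.33492182492466327 mat 3.590531100324199
clip 325 [550.9 150.   14.8] [520.7 132.3  -0.9] [584.4 170.5  51.6]
tab 57 [528.5 149.2  48.3] [520.7 142.9  38.2] [535.8 155.2  51.6]
flat rect ((551.7477416992188, 149.38681030273438), (61.902740478515625, 37.21476364135742), 3.968043327331543)
tab on z45 [528.82527947 149.48263795  45.        ] ((528.051513671875, 149.40863037109375), (15.924663543701172, 11.868780136108398), 0.7277911305427551)
(array([  5,   2,   0,   0,   5,  18,  21, 235, 201,  10,   3,   6,   7,
        76,  49,   2,   0,   0,   0]), array([ 90,  93,  96,  99, 102, 105, 108, 111, 114, 117, 120, 123, 126,
       129, 132, 135, 138, 141, 144, 147]))
head 12 [432.7  61.7 992.4] [432.7  61.7 992.4] [432.7  61.7 992.4]
vice 5646 [ 518.9 -145.4   56.5] [ 401.2 -224.1   10.5] [637.6  61.7 992.4]
jaws ((497.15606689453125, -156.94467163085938), (182.00515747070312, 101.78700256347656), 9.849151611328125)
scene pin (array([ 26,  21,  29,  20,  25,  17,  17,  37,  22, 160,  81,   5,  14,
        16,  12,  51,  25,   0,   0,   0,   0]), array([ 85,  88,  91,  94,  97, 100, 103, 106, 109, 112, 115, 118, 121,
       124, 127, 130, 133, 136, 139, 142, 145, 148]))
[947.48219555 526.00481146 813.48758345] [947.48219555 526.00481146 813.48758345] [947.48219555 526.00481146 813.48758345]
```

View pics/c1.png

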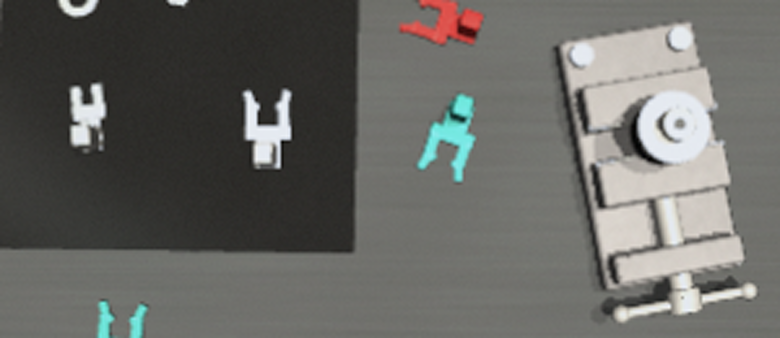

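The crop shows the clip with its mouth pointing to world +x. The pin, head and washer are clear and unobstructed.

```bash
python3 - <<'E'
from h import *
def circ(q,n):
    A=np.c_[2*q[:,:2],np.ones(len(q))];
    hull=cv2.convexHull(q[:,:2].astype(np.float32));print(n,len(q),q.mean(0).round(1),np.median(q[:,2]),"minCircle",cv2.minEnclosingCircle(hull))
z=np.load("top1.npz");p,d=z["p"],z["d"];C=(z["K"],z["k"],z["E"]);P=dep(C,d)
reg=np.zeros(d.shape,bool);reg[180:235,395:445]=1
for lo,hi,n in((128,140,"head"),(110,119,"washer")):
    m=reg&(P[...,2]>lo)&(P[...,2]<hi);circ(P[m],"top "+n)
    v,u=np.nonzero(m);f=onz(C,np.c_[u,v],np.median(P[m][:,2]));circ(f,"  plane")
z=np.load("scene1.npz");C=(z["K"],z["k"],z["E"]);P=dep(C,z["d"])
reg=np.zeros(P.shape[:2],bool);reg[130:175,235:275]=1
for lo,hi,n in((128,140,"head"),(111,118,"washer")):
    circ(P[reg&(P[...,2]>lo)&(P[...,2]<hi)],"scene "+n)
E
python3 -m handwheel '[{"wz":0.15},{"wz":0.15},{"wz":0.12,"z":-0.03},{"z":-0.02}]' 5
```

```text
top head 130 [ 539.9 -148.8  131.8] 131.7553104130625 minCircle ((540.1267700195312, -149.42372131347656), 12.19536304473877)
  plane 130 [ 539.9 -148.8  131.8] 131.7553104130625 minCircle ((540.2940673828125, -148.738525390625), 12.14150333404541)
top washer 462 [ 539.5 -148.   113.9] 113.85487308820933 minCircle ((539.7092895507812, -148.9611358642578), 26.46303367614746)
  plane 462 [ 539.5 -148.   113.9] 113.85487308820927 minCircle ((539.7678833007812, -148.52915954589844), 26.72734832763672)
scene head 85 [ 540.6 -148.4  132.1] 132.12570983566604 minCircle ((540.6969604492188, -150.57579040527344), 13.055849075317383)
scene washer 254 [ 542.6 -144.7  114.4] 114.46821764024293 minCircle ((539.1148681640625, -148.88438415527344), 27.396509170532227)invalid input at $[0]: expected keys x, y, z, wx, wy, wz, grip
```

```bash
python3 -m handwheel '[{"x":0,"y":0,"z":0,"wx":0,"wy":0,"wz":0.15,"grip":0.05},{"x":0,"y":0,"z":0,"wx":0,"wy":0,"wz":0.15,"grip":0.05},{"x":0,"y":0,"z":-0.02,"wx":0,"wy":0,"wz":0.12,"grip":0.05},{"x":0,"y":0,"z":-0.02,"wx":0,"wy":0,"wz":0,"grip":0.05},{"x":0,"y":0,"z":0,"wx":0,"wy":0,"wz":0,"grip":0.05}]' 5; python3 -c "
from h import *
from scipy.spatial.transform import Rotation as R
o=get_obs();q=o['ee_rot'];print(o['t'],o['position'],R.from_quat(np.r_[q[1:],q[0]]).as_matrix().round(3),np.round(o['joint_positions'],2))"
```

```text
t: 0.6
position: [295.5, -608.5, 265.2]
ee_rot: [0.002, 1.0, 0.016, 0.001]
ft_force: [0.1, -0.1, 0.2]
grip_width: 0.632
grip_force: 0.0
0.6 [ 295.46312881 -608.49093189  265.21063495] [[ 0.999  0.032  0.002]
 [ 0.032 -0.999 -0.004]
 [ 0.002  0.004 -1.   ]] [ 1.03  0.44  0.04  1.48 -0.02  1.22 -0.47]
```

```bash
python3 -m handwheel '[{"x":0.016,"y":-0.047,"z":0,"wx":0,"wy":0,"wz":0,"grip":0.05},{"x":0.016,"y":-0.047,"z":0,"wx":0,"wy":0,"wz":0,"grip":0.05},{"x":0.016,"y":-0.047,"z":0,"wx":0,"wy":0,"wz":0,"grip":0.05},{"x":0.016,"y":-0.047,"z":0,"wx":0,"wy":0,"wz":0,"grip":0.05},{"x":0.016,"y":-0.047,"z":0,"wx":0,"wy":0,"wz":0,"grip":0.05},{"x":0.016,"y":-0.047,"z":0,"wx":0,"wy":0,"wz":0,"grip":0.05},{"x":0.016,"y":-0.047,"z":0,"wx":0,"wy":0,"wz":0,"grip":0.05},{"x":0.016,"y":-0.047,"z":0,"wx":0,"wy":0,"wz":0,"grip":0.05},{"x":0.016,"y":-0.047,"z":0,"wx":0,"wy":0,"wz":0,"grip":0.05},{"x":0.016,"y":-0.047,"z":0,"wx":0,"wy":0,"wz":0,"grip":0.05},{"x":0.016,"y":-0.047,"z":0,"wx":0,"wy":0,"wz":0,"grip":0.05},{"x":0.016,"y":-0.047,"z":0,"wx":0,"wy":0,"wz":0,"grip":0.05},{"x":0.016,"y":-0.047,"z":0,"wx":0,"wy":0,"wz":0,"grip":0.05},{"x":0.016,"y":-0.047,"z":0,"wx":0,"wy":0,"wz":0,"grip":0.05},{"x":0.016,"y":-0.047,"z":0,"wx":0,"wy":0,"wz":0,"grip":0.05},{"x":0.016,"y":-0.047,"z":0,"wx":0,"wy":0,"wz":0,"grip":0.05},{"x":0,"y":0,"z":0.03,"wx":0,"wy":0,"wz":0,"grip":0.05},{"x":0,"y":0,"z":0,"wx":0,"wy":0,"wz":0,"grip":0.05}]'; cat > w.py <<'E'
from h import *
from scipy.spatial.transform import Rotation as R
import sys
o=get_obs();q=o['ee_rot'];M=R.from_quat(np.r_[q[1:],q[0]]).as_matrix();print(o['t'],np.round(o['position'],1),M.round(3).tolist(),np.round(o['joint_positions'],2),o['grip_width'],o['grip_force'],np.round(o['ft_force'],1))
if len(sys.argv)>1:
    C=cam('wrist');p,d=snapshot('wrist');n=sys.argv[1];cv2.imwrite(f'pics/{n}.png',p);np.savez(n+'.npz',p=p,d=d,K=C[0],k=C[1],E=C[2])
E
python3 w.py w1
```

```text
t: 2.4
position: [523.7, 152.8, 228.2]
ee_rot: [0.001, 1.0, 0.018, -0.004]
ft_force: [-0.2, -0.9, -1.1]
grip_width: 0.574
grip_force: 0.0
2.4 [523.7 152.8 228.2] [[0.999, 0.035, -0.009], [0.035, -0.999, -0.002], [-0.009, 0.002, -1.0]] [ 0.03  0.3  -0.48  1.81  0.15  1.08 -2.04] 0.5743948325027474 0.0 [-0.2 -0.9 -1.1]
```

View pics/w1.png

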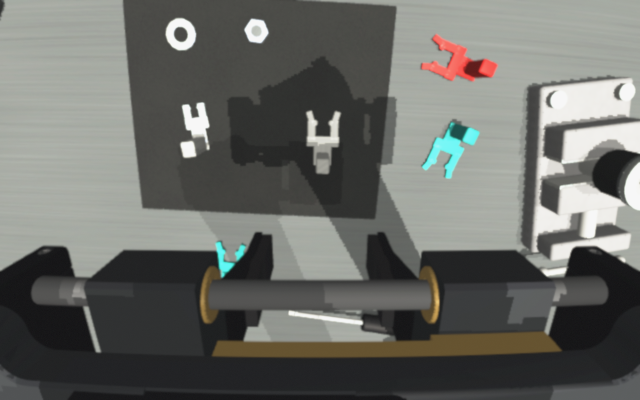

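The wrist view shows the clip at about (323,135) with its tab at (323,157), in the shadow of the gripper. The fingers are at the bottom of the picture.

```bash
python3 - <<'E'
from h import *
z=np.load("w1.npz");p,d=z["p"],z["d"];C=(z["K"],z["k"],z["E"]);P=dep(C,d)
reg=np.zeros(d.shape,bool);reg[100:185,297:350]=1
m=reg&(p.min(2)>100)
print(np.histogram(P[m][:,2],bins=range(-6,60,4)))
t=m&(P[...,2]>38);f=P[t];print("tab",len(f),f.mean(0),cv2.minAreaRect(f[:,:2].astype(np.float32)))
v,u=np.nonzero(t);f=onz(C,np.c_[u,v],np.median(P[t][:,2]));print(cv2.minAreaRect(f[:,:2].astype(np.float32)))
b=m&(P[...,2]<14);v,u=np.nonzero(b);f=onz(C,np.c_[u,v],8);print("flat",cv2.minAreaRect(f[:,:2].astype(np.float32)),np.median(P[b][:,2]))
# prong symmetric axis
for s in (f[:,0]>572),(f[:,0]<565)&(f[:,0]>550):
    g=f[s];print(g[:,0].mean(),g[:,1].min(),g[:,1].max())
E
```

```text
(array([  0,   0,  85, 509, 328,   8,   3,   1,   1,   2,   2,   1,   9,
       135,  65,   0]), array([-6, -2,  2,  6, 10, 14, 18, 22, 26, 30, 34, 38, 42, 46, 50, 54, 58]))
tab 216 [531.88006444 149.42401345  58.76099865] ((564.1637573242188, 149.8439483642578), (85.93643188476562, 13.591043472290039), 1.2432634830474854)
((545.339599609375, 150.45709228515625), (25.742698669433594, 48.316993713378906), 84.96414184570312)
flat ((552.2913208007812, 149.26060485839844), (61.14518356323242, 37.82896041870117), 1.459340214729309) 9.645352705304191
577.0074802345035 131.0014686416491 168.89079360140144
556.5228117807865 130.64221332053768 168.15517022406084
```

```bash
python3 -m handwheel '[{"x":0.006,"y":0.004,"z":0.04,"wx":0,"wy":0,"wz":0,"grip":0.05},{"x":0,"y":0,"z":0.04,"wx":0,"wy":0,"wz":0,"grip":0.05},{"x":0,"y":0,"z":0.04,"wx":0,"wy":0,"wz":0,"grip":0.05},{"x":0,"y":0,"z":0.03,"wx":0,"wy":0,"wz":0,"grip":0.05},{"x":0,"y":0,"z":0,"wx":0,"wy":0,"wz":0,"grip":0.05},{"x":0,"y":0,"z":0,"wx":0,"wy":0,"wz":0,"grip":0.05}]'; python3 w.py
```

```text
t: 3.05
position: [533.6, 147.7, 83.6]
ee_rot: [0.0, 1.0, 0.015, 0.0]
ft_force: [0.6, 0.9, 0.4]
grip_width: 0.573
grip_force: 0.0
3.05 [533.6 147.7  83.6] [[1.0, 0.03, 0.001], [0.03, -1.0, -0.0], [0.001, 0.0, -1.0]] [-0.02  0.47 -0.42  1.94  0.27  0.79 -2.13] 0.5733731012943531 0.0 [0.6 0.9 0.4]
```

```bash
python3 -m handwheel '[{"x":-0.004,"y":-0.001,"z":0.025,"wx":0,"wy":0,"wz":0,"grip":0.05},{"x":0,"y":0,"z":0.025,"wx":0,"wy":0,"wz":0,"grip":0.05},{"x":0,"y":0,"z":0.019,"wx":0,"wy":0,"wz":0,"grip":0.05},{"x":0,"y":0,"z":0,"wx":0,"wy":0,"wz":0,"grip":0.05},{"x":0,"y":0,"z":0,"wx":0,"wy":0,"wz":0,"grip":0.05}]'; python3 w.py; python3 -m handwheel '[{"x":0,"y":0,"z":0,"wx":0,"wy":0,"wz":0,"grip":0.005},{"x":0,"y":0,"z":0,"wx":0,"wy":0,"wz":0,"grip":0.005},{"x":0,"y":0,"z":0,"wx":0,"wy":0,"wz":0,"grip":0.005},{"x":0,"y":0,"z":0,"wx":0,"wy":0,"wz":0,"grip":0.005},{"x":0,"y":0,"z":0,"wx":0,"wy":0,"wz":0,"grip":0.005},{"x":0,"y":0,"z":0,"wx":0,"wy":0,"wz":0,"grip":0.005}]' 45;python3 w.py
```

```text
t: 3.55
position: [530.5, 149.8, 15.6]
ee_rot: [-0.0, 1.0, 0.016, 0.002]
ft_force: [1.4, 0.5, 0.2]
grip_width: 0.574
grip_force: 0.0
3.55 [530.5 149.8  15.6] [[1.0, 0.031, 0.003], [0.031, -1.0, 0.001], [0.003, -0.001, -1.0]] [-0.06  0.57 -0.38  1.98  0.33  0.65 -2.19] 0.574288110001513 0.0 [1.4 0.5 0.2]
t: 4.15
position: [528.8, 149.6, 13.7]
ee_rot: [0.0, 1.0, 0.016, 0.0]
ft_force: [0.4, -0.4, 1.9]
grip_width: 0.159
grip_force: 45.0
4.15 [528.8 149.6  13.7] [[0.999, 0.032, 0.0], [0.032, -0.999, -0.0], [0.0, 0.0, -1.0]] [-0.06  0.57 -0.38  1.99  0.34  0.65 -2.19] 0.15900019321099487 45.000037690624595 [ 0.4 -0.4  1.9]
```

```bash
python3 -m handwheel '[{"x":0,"y":0,"z":-0.01,"wx":0,"wy":0,"wz":0,"grip":0.005},{"x":0,"y":0,"z":-0.03,"wx":0,"wy":0,"wz":0,"grip":0.005},{"x":0,"y":0,"z":-0.03,"wx":0,"wy":0,"wz":0,"grip":0.005},{"x":0,"y":0,"z":-0.03,"wx":0,"wy":0,"wz":0,"grip":0.005},{"x":0,"y":0,"z":-0.03,"wx":0,"wy":0,"wz":0,"grip":0.005},{"x":0,"y":0,"z":-0.03,"wx":0,"wy":0,"wz":0,"grip":0.005},{"x":0,"y":0,"z":-0.015,"wx":0,"wy":0,"wz":0,"grip":0.005},{"x":-0.0065,"y":0.02,"z":0,"wx":0,"wy":0,"wz":0,"grip":0.005},{"x":-0.0065,"y":0.035,"z":0,"wx":0,"wy":0,"wz":0,"grip":0.005},{"x":-0.0065,"y":0.035,"z":0,"wx":0,"wy":0,"wz":0,"grip":0.005},{"x":-0.0065,"y":0.035,"z":0,"wx":0,"wy":0,"wz":0,"grip":0.005},{"x":-0.0065,"y":0.035,"z":0,"wx":0,"wy":0,"wz":0,"grip":0.005},{"x":-0.0065,"y":0.035,"z":0,"wx":0,"wy":0,"wz":0,"grip":0.005},{"x":-0.0065,"y":0.035,"z":0,"wx":0,"wy":0,"wz":0,"grip":0.005},{"x":-0.0065,"y":0.035,"z":0,"wx":0,"wy":0,"wz":0,"grip":0.005},{"x":-0.0065,"y":0.02,"z":0,"wx":0,"wy":0,"wz":0,"grip":0.005},{"x":-0.0065,"y":0.014,"z":0,"wx":0,"wy":0,"wz":0,"grip":0.005},{"x":0,"y":0,"z":0,"wx":0,"wy":0,"wz":0,"grip":0.005},{"x":0,"y":0,"z":0,"wx":0,"wy":0,"wz":0,"grip":0.005},{"x":0,"y":0,"z":0,"wx":0,"wy":0,"wz":0,"grip":0.005}]';python3 w.py w2; python3 - <<'E'
from h import *
for n in("top","scene"):
    C=cam(n);p,d=snapshot(n);cv2.imwrite(f"pics/{n}2.png",p);np.savez(f"{n}2.npz",p=p,d=d,K=C[0],k=C[1],E=C[2])
E
```

```text
t: 6.15
position: [473.8, -150.0, 188.8]
ee_rot: [-0.0, 1.0, 0.017, 0.0]
ft_force: [0.2, -0.6, -1.2]
grip_width: 0.157
grip_force: 45.0
6.15 [ 473.8 -150.   188.8] [[0.999, 0.034, 0.001], [0.034, -0.999, 0.0], [0.001, -0.0, -1.0]] [ 0.51  0.24 -0.34  1.97  0.1   0.95 -1.41] 0.1570393971359186 44.99955464154482 [ 0.2 -0.6 -1.2]
```

View pics/w2.png

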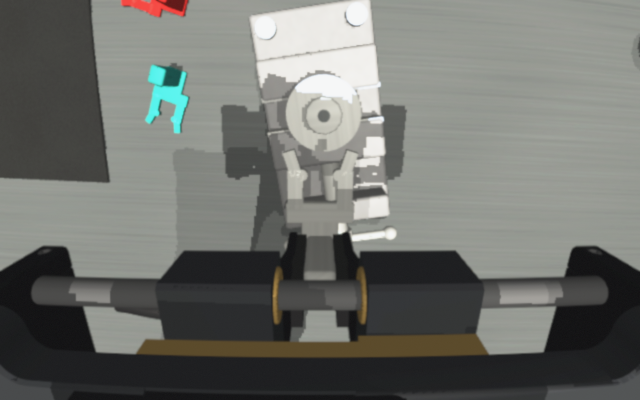

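The wrist view shows the clip held level with its prong tips at (291,155) and (351,155). The pin head is centred at about (323,115).

```bash
python3 - <<'E'
from h import *
z=np.load("w2.npz");p,d=z["p"],z["d"];C=(z["K"],z["k"],z["E"]);P=dep(C,d)
reg=np.zeros(d.shape,bool);reg[140:232,270:372]=1
m=reg&(P[...,2]>165)&(P[...,2]<205);print(np.histogram(P[m][:,2],bins=range(164,208,3)))
zt=np.median(P[m][:,2]);v,u=np.nonzero(m);f=onz(C,np.c_[u,v],zt)
print("clip",zt,cv2.minAreaRect(f[:,:2].astype(np.float32)))
q=P[m];A=np.linalg.lstsq(np.c_[q[:,:2],np.ones(len(q))],q[:,2],rcond=None)[0];print("slope",A[:2])
for a,b in((523,528),(515,523),(505,512),(485,497)):
    g=f[(f[:,0]>a)&(f[:,0]<b)];
    if len(g):print(a,g[:,1].min(),g[:,1].max(),(g[:,1].min()+g[:,1].max())/2)
print("xmax",f[:,0].max())
reg[:]=0;reg[65:160,275:372]=1
for lo,hi in((125,140),(109,120)):
    m=reg&(P[...,2]>lo)&(P[...,2]<hi);zt=np.median(P[m][:,2]);v,u=np.nonzero(m);f=onz(C,np.c_[u,v],zt)
    if lo==109:
        pass
    h=cv2.convexHull(f[:,:2].astype(np.float32));print(zt,len(f),cv2.minEnclosingCircle(h),cv2.fitEllipse(h))
E
```

```text
(array([   0,    0,    0,    0,    0,   75, 1799, 1577,    0,    0,    0,
          0,    0,    0]), array([164, 167, 170, 173, 176, 179, 182, 185, 188, 191, 194, 197, 200,
       203, 206]))
clip 184.92582754988734 ((505.5399169921875, -149.04873657226562), (44.72074508666992, 37.1233024597168), 0.9518224000930786)
slope [-0.00965263 -0.00030438]
523 -167.29357524590694 -130.17100885560455 -148.73229205075575
515 -166.48845571393701 -130.6860118099024 -148.58723376191972
505 -166.00748239258888 -132.79366041436276 -149.40057140347582
485 -167.54128490651527 -131.85596283787683 -149.69862387219604
xmax 528.1279563606707
133.09720897323763 1093 ((540.6983642578125, -150.49034118652344), 11.930510520935059) ((540.8108520507812, -150.4984130859375), (23.363059997558594, 23.475181579589844), 33.15073776245117)
115.17746896032597 3454 ((540.564208984375, -150.5289764404297), 26.08706283569336) ((540.476318359375, -150.53466796875), (51.598533630371094, 51.86910629272461), 4.208113670349121)
```

```bash
python3 -m handwheel '[{"x":-0.001,"y":0.002,"z":0.01,"wx":0,"wy":0,"wz":0,"grip":0.005},{"x":0,"y":0,"z":0.015,"wx":0,"wy":0,"wz":0,"grip":0.005},{"x":0,"y":0,"z":0.015,"wx":0,"wy":0,"wz":0,"grip":0.005},{"x":0,"y":0,"z":0.01,"wx":0,"wy":0,"wz":0,"grip":0.005},{"x":0,"y":0,"z":0.005,"wx":0,"wy":0,"wz":0,"grip":0.005},{"x":0,"y":0,"z":0,"wx":0,"wy":0,"wz":0,"grip":0.005},{"x":0,"y":0,"z":0,"wx":0,"wy":0,"wz":0,"grip":0.005},{"x":0,"y":0,"z":0,"wx":0,"wy":0,"wz":0,"grip":0.005}]' 60;python3 w.py w3; python3 - <<'E'
from h import *
z=np.load("w3.npz");p,d=z["p"],z["d"];C=(z["K"],z["k"],z["E"]);P=dep(C,d)
reg=np.zeros(d.shape,bool);reg[60:232,250:392]=1
m=reg&(P[...,2]>100)&(P[...,2]<145);print(np.histogram(P[m][:,2],bins=range(100,146,3)))
m=reg&(P[...,2]>129)&(P[...,2]<145)
v,u=np.nonzero(m);f=onz(C,np.c_[u,v],133)
print(cv2.minEnclosingCircle(f[(f[:,0]>525)][:,:2].astype(np.float32)))
cv2.imwrite("pics/c3.png",cv2.resize(p[40:260,220:420],None,fx=2.6,fy=2.6))
E
```

```text
t: 7.1
position: [472.9, -153.5, 134.2]
ee_rot: [0.0, 1.0, 0.016, 0.001]
ft_force: [-0.4, -0.2, 0.2]
grip_width: 0.154
grip_force: 60.0
7.1 [ 472.9 -153.5  134.2] [[0.999, 0.032, 0.001], [0.032, -0.999, -0.0], [0.001, 0.001, -1.0]] [ 0.5   0.31 -0.33  2.03  0.13  0.83 -1.44] 0.15414543969875463 59.999601412564516 [-0.4 -0.2  0.2]
(array([   0,    0,    0,    0, 2139, 3417,    0,    1,   58, 1137, 3078,
       1077,    0,    0,    0]), array([100, 103, 106, 109, 112, 115, 118, 121, 124, 127, 130, 133, 136,
       139, 142, 145]))
((533.1412963867188, -152.57264709472656), 19.628189086914062)
```

View pics/c3.png

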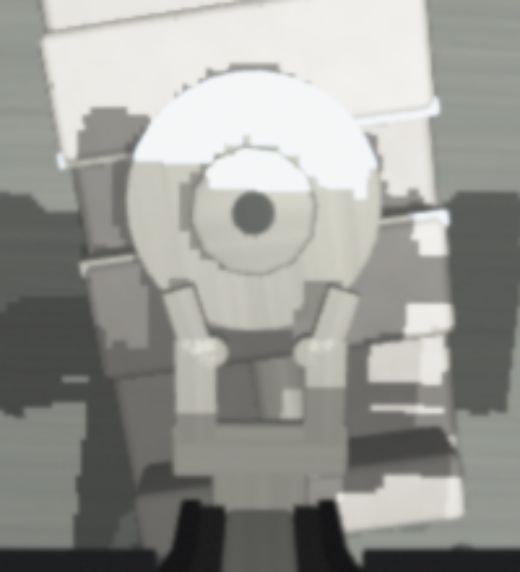

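The crop shows the clip axis about 1.4 mm to the right of the pin axis (x=260 against 253). The prong tips stay clear of the head.

```bash
python3 -m handwheel '[{"x":0,"y":-0.0013,"z":0.003,"wx":0,"wy":0,"wz":0,"grip":0.005},{"x":0,"y":0,"z":0.003,"wx":0,"wy":0,"wz":0,"grip":0.005},{"x":0,"y":0,"z":0.001,"wx":0,"wy":0,"wz":0,"grip":0.005},{"x":0,"y":0,"z":0,"wx":0,"wy":0,"wz":0,"grip":0.005},{"x":0,"y":0,"z":0,"wx":0,"wy":0,"wz":0,"grip":0.005}]' ;for i in 1; do python3 -m handwheel '[{"x":0,"y":0,"z":0.001,"wx":0,"wy":0,"wz":0,"grip":0.005},{"x":0,"y":0,"z":0,"wx":0,"wy":0,"wz":0,"grip":0.005},{"x":0,"y":0,"z":0,"wx":0,"wy":0,"wz":0,"grip":0.005}]'; done; python3 -m handwheel '[{"x":0,"y":0,"z":0.001,"wx":0,"wy":0,"wz":0,"grip":0.005},{"x":0,"y":0,"z":0,"wx":0,"wy":0,"wz":0,"grip":0.005},{"x":0,"y":0,"z":0,"wx":0,"wy":0,"wz":0,"grip":0.005}]'
```

```text
t: 7.65
position: [472.4, -152.1, 126.5]
ee_rot: [0.0, 1.0, 0.016, 0.0]
ft_force: [0.6, 0.6, -0.8]
grip_width: 0.156
grip_force: 60.0
t: 7.95
position: [472.4, -152.1, 125.6]
ee_rot: [0.0, 1.0, 0.016, 0.0]
ft_force: [-0.4, 0.3, -0.9]
grip_width: 0.158
grip_force: 60.0
t: 8.25
position: [472.4, -152.1, 124.5]
ee_rot: [0.0, 1.0, 0.016, 0.0]
ft_force: [0.3, 0.2, -1.0]
grip_width: 0.162
grip_force: 60.0
```

```bash
python3 -m handwheel '[{"x":0,"y":0,"z":0.001,"wx":0,"wy":0,"wz":0,"grip":0.005},{"x":0,"y":0,"z":0,"wx":0,"wy":0,"wz":0,"grip":0.005},{"x":0,"y":0,"z":0,"wx":0,"wy":0,"wz":0,"grip":0.005}]';python3 -m handwheel '[{"x":0,"y":0,"z":0.001,"wx":0,"wy":0,"wz":0,"grip":0.005},{"x":0,"y":0,"z":0,"wx":0,"wy":0,"wz":0,"grip":0.005},{"x":0,"y":0,"z":0,"wx":0,"wy":0,"wz":0,"grip":0.005}]'; python3 w.py
```

```text
t: 8.55
position: [472.5, -152.1, 123.8]
ee_rot: [0.0, 1.0, 0.016, 0.0]
ft_force: [-0.9, -0.4, 2.5]
grip_width: 0.158
grip_force: 60.0
t: 8.85
position: [472.5, -152.1, 122.7]
ee_rot: [0.0, 1.0, 0.016, 0.0]
ft_force: [-1.6, -0.7, 2.4]
grip_width: 0.155
grip_force: 60.0
8.85 [ 472.5 -152.1  122.7] [[0.999, 0.032, 0.0], [0.032, -0.999, -0.0], [0.0, 0.0, -1.0]] [ 0.5   0.32 -0.33  2.04  0.14  0.8  -1.45] 0.15499215258708499 60.00078247860074 [-1.6 -0.7  2.4]
```

```bash
python3 -m handwheel '[{"x":0,"y":0,"z":0.001,"wx":0,"wy":0,"wz":0,"grip":0.005},{"x":0,"y":0,"z":0,"wx":0,"wy":0,"wz":0,"grip":0.005},{"x":0,"y":0,"z":0,"wx":0,"wy":0,"wz":0,"grip":0.005}]';python3 -m handwheel '[{"x":0,"y":0,"z":0.0007,"wx":0,"wy":0,"wz":0,"grip":0.005},{"x":0,"y":0,"z":0,"wx":0,"wy":0,"wz":0,"grip":0.005},{"x":0,"y":0,"z":0,"wx":0,"wy":0,"wz":0,"grip":0.005}]'; python3 w.py w4;  python3 - <<'E'
from h import *
p=np.load("w4.npz")["p"];cv2.imwrite("pics/c4.png",cv2.resize(p[40:260,220:420],None,fx=2.6,fy=2.6))
E
```

```text
t: 9.15
position: [472.4, -152.1, 121.7]
ee_rot: [0.0, 1.0, 0.016, 0.0]
ft_force: [-0.6, -0.3, 4.1]
grip_width: 0.158
grip_force: 60.0
t: 9.45
position: [472.4, -152.1, 120.9]
ee_rot: [0.0, 1.0, 0.016, 0.0]
ft_force: [-2.0, 0.0, 5.0]
grip_width: 0.158
grip_force: 60.0
9.45 [ 472.4 -152.1  120.9] [[0.999, 0.032, 0.0], [0.032, -0.999, -0.0], [0.0, 0.0, -1.0]] [ 0.5   0.32 -0.33  2.04  0.14  0.8  -1.45] 0.1579508868873028 60.00152179040015 [-2.  0.  5.]
```

View pics/c4.png

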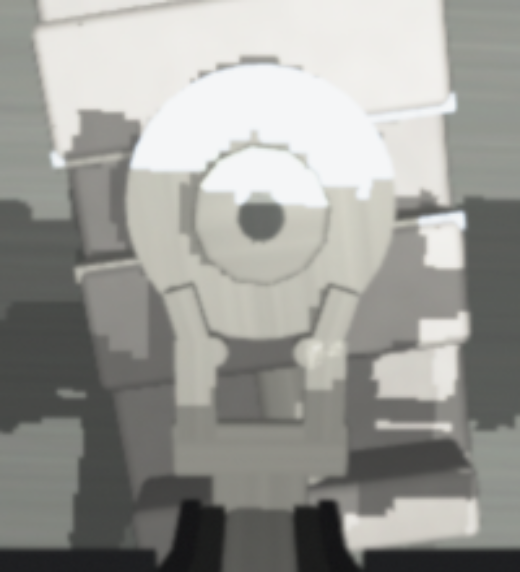

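The clip is now centred on the pin (both at x≈261), with its tips pressed on the washer at about 5.8 N net.

```bash
python3 -m handwheel '[{"x":0.001,"y":0,"z":0,"wx":0,"wy":0,"wz":0,"grip":0.005},{"x":0.002,"y":0,"z":0,"wx":0,"wy":0,"wz":0,"grip":0.005},{"x":0.001,"y":0,"z":0,"wx":0,"wy":0,"wz":0,"grip":0.005},{"x":0,"y":0,"z":0,"wx":0,"wy":0,"wz":0,"grip":0.005},{"x":0,"y":0,"z":0,"wx":0,"wy":0,"wz":0,"grip":0.005}]';python3 -m handwheel '[{"x":0.001,"y":0,"z":0,"wx":0,"wy":0,"wz":0,"grip":0.005},{"x":0.002,"y":0,"z":0,"wx":0,"wy":0,"wz":0,"grip":0.005},{"x":0.002,"y":0,"z":0,"wx":0,"wy":0,"wz":0,"grip":0.005},{"x":0.001,"y":0,"z":0,"wx":0,"wy":0,"wz":0,"grip":0.005},{"x":0,"y":0,"z":0,"wx":0,"wy":0,"wz":0,"grip":0.005}]'
```

```text
t: 10.0
position: [476.2, -152.0, 120.8]
ee_rot: [0.0, 1.0, 0.016, -0.0]
ft_force: [-3.6, 0.5, 6.6]
grip_width: 0.151
grip_force: 60.0
t: 10.5
position: [482.6, -151.8, 120.9]
ee_rot: [0.0, 1.0, 0.016, 0.0]
ft_force: [-2.9, 0.6, 5.0]
grip_width: 0.155
grip_force: 60.0
```

```bash
python3 -m handwheel '[{"x":0.002,"y":0,"z":0,"wx":0,"wy":0,"wz":0,"grip":0.005},{"x":0.002,"y":0,"z":0,"wx":0,"wy":0,"wz":0,"grip":0.005},{"x":0.001,"y":0,"z":0,"wx":0,"wy":0,"wz":0,"grip":0.005},{"x":0,"y":0,"z":0,"wx":0,"wy":0,"wz":0,"grip":0.005}]';python3 -m handwheel '[{"x":0.001,"y":0,"z":0,"wx":0,"wy":0,"wz":0,"grip":0.005},{"x":0.001,"y":0,"z":0,"wx":0,"wy":0,"wz":0,"grip":0.005},{"x":0,"y":0,"z":0,"wx":0,"wy":0,"wz":0,"grip":0.005}]'; python3 w.py
```

```text
t: 10.9
position: [487.5, -151.6, 120.8]
ee_rot: [0.0, 1.0, 0.016, 0.0]
ft_force: [-3.3, 1.0, 5.1]
grip_width: 0.154
grip_force: 60.0
t: 11.2
position: [489.5, -151.5, 120.9]
ee_rot: [0.0, 1.0, 0.016, 0.0]
ft_force: [-2.6, 0.1, 4.5]
grip_width: 0.16
grip_force: 60.0
11.2 [ 489.5 -151.5  120.9] [[0.999, 0.032, 0.0], [0.032, -0.999, -0.0], [0.0, 0.0, -1.0]] [ 0.48  0.35 -0.32  2.01  0.15  0.81 -1.46] 0.1599696427478112 60.00156040303409 [-2.6  0.1  4.5]
```

```bash
for i in 1; do python3 -m handwheel '[{"x":0.001,"y":0,"z":0,"wx":0,"wy":0,"wz":0,"grip":0.005},{"x":0.001,"y":0,"z":0,"wx":0,"wy":0,"wz":0,"grip":0.005},{"x":0,"y":0,"z":0,"wx":0,"wy":0,"wz":0,"grip":0.005}]'; python3 -m handwheel '[{"x":0.001,"y":0,"z":0,"wx":0,"wy":0,"wz":0,"grip":0.005},{"x":0.001,"y":0,"z":0,"wx":0,"wy":0,"wz":0,"grip":0.005},{"x":0,"y":0,"z":0,"wx":0,"wy":0,"wz":0,"grip":0.005}]'; python3 -m handwheel '[{"x":0.001,"y":0,"z":0,"wx":0,"wy":0,"wz":0,"grip":0.005},{"x":0.001,"y":0,"z":0,"wx":0,"wy":0,"wz":0,"grip":0.005},{"x":0,"y":0,"z":0,"wx":0,"wy":0,"wz":0,"grip":0.005}]'; done | grep -E "posi|ft_"
```

```text
position: [491.4, -151.5, 120.9]
ft_force: [-3.1, 0.4, 4.3]
position: [493.4, -151.4, 120.9]
ft_force: [-2.5, 0.0, 5.0]
position: [494.8, -151.4, 120.7]
ft_force: [-5.0, -0.6, 5.5]
```

```bash
for i in 1; do python3 -m handwheel '[{"x":0.001,"y":0,"z":0,"wx":0,"wy":0,"wz":0,"grip":0.005},{"x":0.001,"y":0,"z":0,"wx":0,"wy":0,"wz":0,"grip":0.005},{"x":0,"y":0,"z":0,"wx":0,"wy":0,"wz":0,"grip":0.005}]'; python3 -m handwheel '[{"x":0.001,"y":0,"z":0,"wx":0,"wy":0,"wz":0,"grip":0.005},{"x":0.001,"y":0,"z":0,"wx":0,"wy":0,"wz":0,"grip":0.005},{"x":0,"y":0,"z":0,"wx":0,"wy":0,"wz":0,"grip":0.005}]';  done | grep -E "posi|ft_|grip_w"
```

```text
position: [495.2, -151.4, 120.2]
ft_force: [-7.5, 0.0, 5.3]
grip_width: 0.155
position: [495.5, -151.4, 120.1]
ft_force: [-12.4, 0.3, 8.8]
grip_width: 0.153
```

```bash
for i in 1; do python3 -m handwheel '[{"x":0.001,"y":0,"z":0,"wx":0,"wy":0,"wz":0,"grip":0.005},{"x":0,"y":0,"z":0,"wx":0,"wy":0,"wz":0,"grip":0.005},{"x":0,"y":0,"z":0,"wx":0,"wy":0,"wz":0,"grip":0.005}]'; python3 -m handwheel '[{"x":0.001,"y":0,"z":0,"wx":0,"wy":0,"wz":0,"grip":0.005},{"x":0,"y":0,"z":0,"wx":0,"wy":0,"wz":0,"grip":0.005},{"x":0,"y":0,"z":0,"wx":0,"wy":0,"wz":0,"grip":0.005}]';  done | grep -E "posi|ft_|grip_w|ee"
```

```text
position: [495.7, -151.4, 120.1]
ee_rot: [-0.0, 1.0, 0.016, -0.005]
ft_force: [-12.0, -0.4, 10.6]
grip_width: 0.155
position: [496.1, -151.4, 120.1]
ee_rot: [-0.0, 1.0, 0.015, -0.006]
ft_force: [-13.9, -0.1, 12.4]
grip_width: 0.154
```

```bash
for i in 1; do python3 -m handwheel '[{"x":0,"y":0,"z":-0.001,"wx":0,"wy":0,"wz":0,"grip":0.005},{"x":0,"y":0,"z":0,"wx":0,"wy":0,"wz":0,"grip":0.005},{"x":0,"y":0,"z":0,"wx":0,"wy":0,"wz":0,"grip":0.005}]'; python3 -m handwheel '[{"x":0,"y":0,"z":-0.001,"wx":0,"wy":0,"wz":0,"grip":0.005},{"x":0,"y":0,"z":0,"wx":0,"wy":0,"wz":0,"grip":0.005},{"x":0,"y":0,"z":0,"wx":0,"wy":0,"wz":0,"grip":0.005}]';  done | grep -E "posi|ft_|grip_w|ee"; python3 w.py w5;python3 - <<'E'
from h import *
z=np.load("w5.npz");p,d=z["p"],z["d"];C=(z["K"],z["k"],z["E"]);P=dep(C,d)
cv2.imwrite("pics/c5.png",cv2.resize(p[40:260,220:420],None,fx=2.6,fy=2.6))
reg=np.zeros(d.shape,bool);reg[150:225,270:372]=1
m=reg&(P[...,2]>110)&(P[...,2]<125);q=P[m];q=q[(q[:,0]>492)&(q[:,0]<512)];print(len(q),np.polyfit(q[:,0],q[:,2],1),q[:,2].mean())
E
```

```text
position: [496.6, -151.3, 120.4]
ee_rot: [-0.0, 1.0, 0.016, -0.005]
ft_force: [-11.2, -0.3, 6.7]
grip_width: 0.155
position: [496.9, -151.3, 121.3]
ee_rot: [-0.0, 1.0, 0.016, -0.005]
ft_force: [-10.0, -0.0, 4.9]
grip_width: 0.16
13.9 [ 496.9 -151.3  121.3] [[0.999, 0.031, -0.01], [0.031, -1.0, 0.001], [-0.01, -0.001, -1.0]] [ 0.47  0.36 -0.32  1.98  0.15  0.83 -1.47] 0.15966651255339678 60.00163651071489 [-10.   -0.    4.9]
162 [  0.29633226 -34.3356666 ] 117.14550188490978
```

View pics/c5.png

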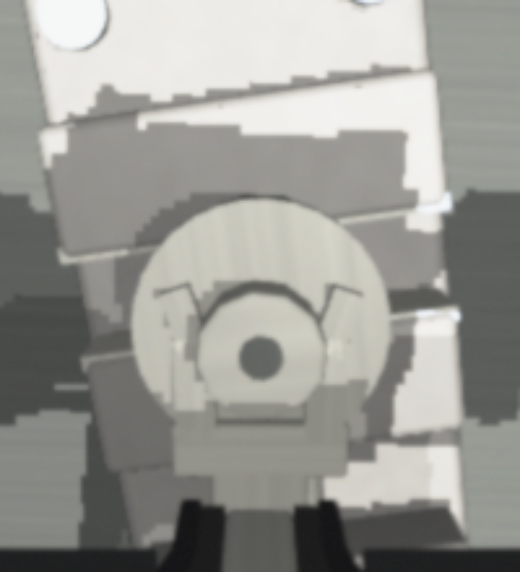

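The view shows the clip in the groove, centred under the head, with its throat on the neck. The vertical load is back to normal.

```bash
for i in 1; do python3 -m handwheel '[{"x":0.001,"y":0,"z":0,"wx":0,"wy":0,"wz":0,"grip":0.005},{"x":0.001,"y":0,"z":0,"wx":0,"wy":0,"wz":0,"grip":0.005},{"x":0,"y":0,"z":0,"wx":0,"wy":0,"wz":0,"grip":0.005}]'; python3 -m handwheel '[{"x":0.001,"y":0,"z":0,"wx":0,"wy":0,"wz":0,"grip":0.005},{"x":0,"y":0,"z":0,"wx":0,"wy":0,"wz":0,"grip":0.005},{"x":0,"y":0,"z":0,"wx":0,"wy":0,"wz":0,"grip":0.005}]';  done | grep -E "posi|ft_|grip_w|ee"
```

```text
position: [498.8, -151.3, 121.2]
ee_rot: [-0.0, 1.0, 0.015, -0.005]
ft_force: [-9.0, -1.3, 3.8]
grip_width: 0.157
position: [504.0, -151.1, 122.5]
ee_rot: [-0.0, 1.0, 0.016, -0.0]
ft_force: [-1.6, -0.1, 3.6]
grip_width: 0.154
```

```bash
for i in 1; do python3 -m handwheel '[{"x":0.001,"y":0,"z":0,"wx":0,"wy":0,"wz":0,"grip":0.005},{"x":0.001,"y":0,"z":0,"wx":0,"wy":0,"wz":0,"grip":0.005},{"x":0,"y":0,"z":0,"wx":0,"wy":0,"wz":0,"grip":0.005}]'; python3 -m handwheel '[{"x":0.001,"y":0,"z":0,"wx":0,"wy":0,"wz":0,"grip":0.005},{"x":0,"y":0,"z":0,"wx":0,"wy":0,"wz":0,"grip":0.005},{"x":0,"y":0,"z":0,"wx":0,"wy":0,"wz":0,"grip":0.005}]';python3 -m handwheel '[{"x":0.001,"y":0,"z":0,"wx":0,"wy":0,"wz":0,"grip":0.005},{"x":0,"y":0,"z":0,"wx":0,"wy":0,"wz":0,"grip":0.005},{"x":0,"y":0,"z":0,"wx":0,"wy":0,"wz":0,"grip":0.005}]';  done | grep -E "posi|ft_|grip_w|ee"
```

```text
position: [507.0, -150.9, 123.0]
ee_rot: [0.0, 1.0, 0.016, 0.001]
ft_force: [-1.7, -0.6, 2.6]
grip_width: 0.159
position: [507.2, -150.9, 122.8]
ee_rot: [-0.0, 1.0, 0.016, -0.0]
ft_force: [-2.9, 0.8, 3.6]
grip_width: 0.156
position: [507.3, -150.9, 122.7]
ee_rot: [-0.0, 1.0, 0.016, -0.001]
ft_force: [-6.3, -0.7, 5.2]
grip_width: 0.159
```

```bash
python3 -m handwheel '[{"x":-0.0015,"y":0,"z":-0.001,"wx":0,"wy":0,"wz":0,"grip":0.005},{"x":0,"y":0,"z":0,"wx":0,"wy":0,"wz":0,"grip":0.005},{"x":0,"y":0,"z":0,"wx":0,"wy":0,"wz":0,"grip":0.005}]'; python3 -m handwheel '[{"x":0,"y":0,"z":0,"wx":0,"wy":0,"wz":0,"grip":0.02},{"x":0,"y":0,"z":0,"wx":0,"wy":0,"wz":0,"grip":0.03},{"x":0,"y":0,"z":0,"wx":0,"wy":0,"wz":0,"grip":0.045},{"x":0,"y":0,"z":0,"wx":0,"wy":0,"wz":0,"grip":0.045},{"x":0,"y":0,"z":0,"wx":0,"wy":0,"wz":0,"grip":0.045},{"x":0,"y":0,"z":0,"wx":0,"wy":0,"wz":0,"grip":0.045}]' 10; python3 w.py w6; python3 - <<'E'
from h import *
z=np.load("w6.npz");p,d=z["p"],z["d"];C=(z["K"],z["k"],z["E"]);P=dep(C,d)
cv2.imwrite("pics/c6.png",cv2.resize(p[60:280,220:420],None,fx=2.6,fy=2.6))
E
```

```text
t: 15.75
position: [507.2, -150.9, 123.2]
ee_rot: [-0.0, 1.0, 0.016, 0.0]
ft_force: [1.8, -0.1, -7.0]
grip_width: 0.157
grip_force: 60.0
t: 16.35
position: [506.9, -151.0, 124.0]
ee_rot: [0.0, 1.0, 0.016, 0.0]
ft_force: [-0.2, -0.5, -0.3]
grip_width: 0.504
grip_force: 0.0
16.35 [ 506.9 -151.   124. ] [[0.999, 0.032, 0.0], [0.032, -0.999, -0.0], [0.0, 0.0, -1.0]] [ 0.47  0.37 -0.32  1.97  0.15  0.83 -1.47] 0.5035597727049926 0.0 [-0.2 -0.5 -0.3]
```

View pics/c6.png

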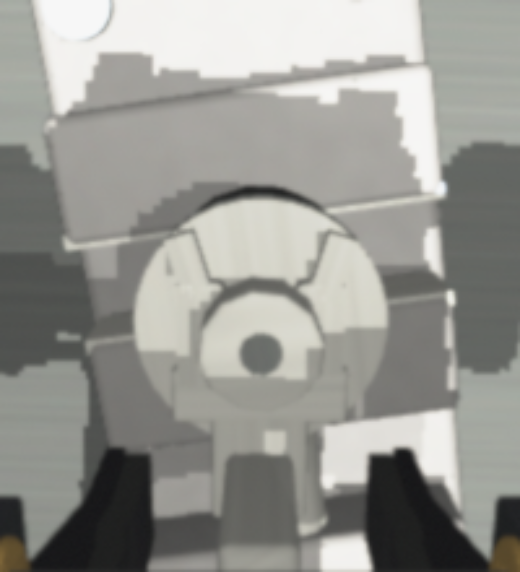

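The clip is home: it encloses the neck, the bumps sit beyond it, and the fingers are clear of the tab. I'll retreat straight up.

```bash
python3 -m handwheel '[{"x":0,"y":0,"z":-0.01,"wx":0,"wy":0,"wz":0,"grip":0.045},{"x":0,"y":0,"z":-0.03,"wx":0,"wy":0,"wz":0,"grip":0.045},{"x":0,"y":0,"z":-0.04,"wx":0,"wy":0,"wz":0,"grip":0.045},{"x":-0.01,"y":0,"z":-0.03,"wx":0,"wy":0,"wz":0,"grip":0.045},{"x":-0.01,"y":0,"z":0,"wx":0,"wy":0,"wz":0,"grip":0.045},{"x":0,"y":0,"z":0,"wx":0,"wy":0,"wz":0,"grip":0.045},{"x":0,"y":0,"z":0,"wx":0,"wy":0,"wz":0,"grip":0.045}]'; python3 w.py w7; python3 - <<'E'
from h import *
z=np.load("w7.npz");p,d=z["p"],z["d"];C=(z["K"],z["k"],z["E"]);P=dep(C,d)
reg=np.zeros(d.shape,bool);reg[60:235,260:380]=1
m=reg&(P[...,2]>130)&(P[...,2]<140);q=P[m];q=q[q[:,0]>524];print("head",len(q),cv2.minEnclosingCircle(q[:,:2].astype(np.float32)))
t=reg&(P[...,2]>145)&(P[...,2]<170);q=P[t];print("tab",len(q),q.min(0),q.max(0),cv2.minAreaRect(q[:,:2].astype(np.float32)))
cv2.imwrite("pics/c7.png",cv2.resize(p[40:260,220:420],None,fx=2.6,fy=2.6))
E
```

```text
t: 17.1
position: [486.1, -151.6, 233.2]
ee_rot: [-0.0, 1.0, 0.016, -0.001]
ft_force: [0.7, -0.5, -0.3]
grip_width: 0.513
grip_force: 0.0
17.1 [ 486.1 -151.6  233.2] [[1.0, 0.032, -0.001], [0.032, -1.0, 0.0], [-0.001, -0.0, -1.0]] [ 0.51  0.21 -0.34  1.89  0.08  1.06 -1.4 ] 0.5134154958300419 0.0 [ 0.7 -0.5 -0.3]
head 729 ((540.5355834960938, -150.5277557373047), 11.787917137145996)
tab 470 [ 499.67026502 -158.39027623  145.0366884 ] [ 515.4878826  -144.15402661  160.92275516] ((507.57196044921875, -151.28024291992188), (15.59115982055664, 13.99627685546875), 1.5211219787597656)
```

View pics/c7.png

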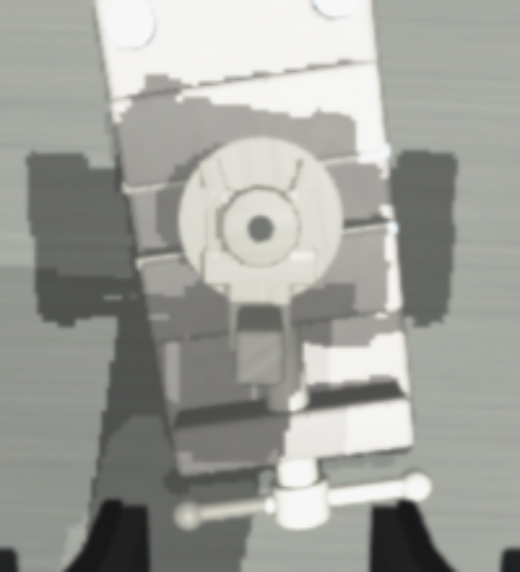

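The clip is on the pin and released. The tab-to-pin distance is about 33 to 34 mm, as it should be when home, and the gripper is well clear.

```bash
python3 -c "
from rig import order;print(order.job_done())"
```

```text
the job is handed in; nothing more can be done
None
```

The larger clip snapped home in the pin's groove and was released, and the job was handed in at about 17 s; the hand-in gave no verdict, and I didn't re-measure the small clip, nut and washer, though nothing was moved near them after the clip was lifted.

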